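Hang the grease gun on the cabinet door rack

ROBOT

A 6-joint arm with a two-finger parallel gripper is mounted at the origin on the work surface. World frame = base frame: x ahead of the robot, y to its left, z up, the work surface at z = 0. Lengths are in m, angles in rad, forces in N, time in s.
With the tool pointing down it reaches from about 0.35 to 0.875 m from the base axis. Payload 4.2 kg.
Tool frame: the origin (TCP) lies at the very end of the fingers, on their centre line; the grasp point (between the pads) lies 19 mm behind it; z points along the fingers, y is the line along which they close (so a half turn about z gives the same grasp; the last joint's range is limited). The gripper opens to 85 mm and grips with 20 to 120 N. Pads are 22 mm wide; open, the fingers measure 114 mm over their backs; the gripper's body (76 mm by 85 mm) begins 54 mm behind the grasp point. The pads swing forward as they close: fully open they stand 13 mm farther back than shut.
Start: joints at [-1.081, 0.385, 0.008, 0, -1.194, -0.259], TCP at [0.143, -0.608, 0.231] pointing down, gripper open.
Joint ranges: [-3.14, 3.14], [-1.21, 2.06], [-1.07, 1.41], [-3.16, 2.05], [-2.99, -0.16], [-3.1, 3.1]. Speed limits (rad/s): [2.79, 2.79, 3.14, 3.14, 3.14, 3.14].

INTERFACE

Orientations are given as [roll, pitch, yaw] about the fixed x, y, z axes, in that order (R = Rz(yaw) Ry(pitch) Rx(roll)).
In Python, from workcell import ctrl, imaging gives the robot as it stands.
- The arm moves only by the tool jog_arm, never from a script. Its argument "series" is a list of rows, each a list of 7 numbers: the shift along the tool's x, y, z normalised to -1 to 1, where 1 is 0.05 m, then the turn, a rotation vector about the tool's x, y, z normalised to -1 to 1, where 1 is 90 degrees, then the opening, from 0 (shut) to 1 (fully open). A call has 1 to 12 rows; each row shifts and turns the commanded pose from where the row before left it, along the tool's axes as they then stand; what a row does not reach is not made up. A row lasts 1/10 s, in which the tool goes at most 50 mm and 8.59 degrees, less where a joint would pass 70% of its speed; a pose out of reach is approached as far as the arm can. A call with a number of a shift or a turn outside -1 to 1 is refused whole. A call with a gripper value outside its range is refused whole. The fingers move at their own pace and stop on an object; "grip_force" is the grip in N (left out, the last holds). Time passes only in rows, so rows that do not move let the fingers close. It gives the time, the measured TCP pose, the force, the opening and the grip force at its end, in the units of the state.
- ctrl.state(): the state, without advancing time (a new reading comes with each control period).
- imaging.read_camera(name): name is "side" or "top" or "wrist"; returns a dict with "img" (420x560x3 uint8, red, green, blue), "fovy" (degrees; the focal length in pixels is half the picture's height over the tangent of half this angle, whatever the lens; pixels are square), "cx", "cy" (the principal point, pixels), "view" (4x4, takes a point from world to camera coordinates); the wrist camera has in their place "tool_from_camera" (4x4, takes a point from camera to tool coordinates, whose origin is the TCP and whose axes are the flange's). Camera axes: x right, y down, z forward; pixel columns grow to the right and rows downward; lengths in m; the calibration is good to about 2 mm. A picture is of the moment at which its call begins: read the wrist's pose just before it. There is no depth.
- ctrl.finish_job(): hands the job in; it is judged then, once.
The state is a dict: "time_s": time; "qpos": joint angles; "qvel": joint speeds; "joint_efforts": joint torques, N m; "tcp_pos": TCP position; "tcp_rot": TCP orientation; "force": force on the tool from outside, world axes, zero at the start; "ft_torque": the same for the moment, N m; "gripper_width": opening from 0.0 (shut) to 1.0 (fully open); "gripper_force": force on a finger pad.
Only numpy, scipy, OpenCV 4.12 (cv2) and the standard library are available. Lean on these libraries where they do the work, as an engineer would, in place of code of your own. Each camera call takes 0.05 s, during which the arm holds its last target. There are 200 camera calls.

TASK

Swing the door of the small grey bench cabinet wide open, to a right angle or a little more, and leave it open. Then lay the grease gun gently in the two black cradles on the inside of the door, its thin nozzle in the narrow cradle by the hinge and its barrel in the wide one, level and fully down in both, and let go. Do not knock or shift anything else on the bench.

Things in the scene. Friction and masses are not known exactly. Their poses are not given: they have to be found in the camera images.
- cabinet: Grey painted steel bench cabinet, fixed to the bench, 190 deep x 280 wide x 215 mm high. Origin on the bench top under the middle of its front edge; x points from the front into the cabinet, y to the left as seen from the front, z up. Its one door covers the front.
- cabinet_door (a joint): Cabinet door angle, rad: 0 shut, grows as it swings out towards the robot, stop at 1.9; it stays where left. Door 262 wide, 15 thick, 10 to 210 mm above the bench. Upright hinge on the right seen from the front (the cabinet's -y side).
- door_handle (a point): Point on the door's upright round steel bar handle (11 mm thick, 100 to 208 mm above the bench), at 185 mm height. The bar stands 35 mm off the outer face (29 mm gap), 215 mm from the hinge along the door, 45 mm from the free edge; stubs join it to the door at 106 and 150 mm height, none above. Axes as the cabinet's when shut, turning with the door.
- door_hinge (a point): Point on the upright hinge axis at 185 mm height. Turns with the door: y points along the door from hinge to free edge, x is normal to the door, towards its inner side.
- cradle_wide (a point): Where the gun's axis lies when seated in the wide cradle: a black fork open at the top, 12 mm thick along the gun, 46 mm clear width, flared tips; on the door's inner face, 181 mm from the hinge along the door, the point 62 mm off the face, 165 mm high, 19 mm above the cradle's floor; tips reach 12 mm above the point. Axes as door_hinge.
- cradle_narrow (a point): The same for the narrow cradle, which takes the nozzle: 22 mm clear width, floor 7 mm below the point, tips about 17 mm above it; 48 mm from the hinge, 133 mm from cradle_wide. Axes as door_hinge; the seated gun points along the cradle's -y (nozzle to the hinge).
- grease_gun: Push-type grease gun lying on the bench, 200 mm long, 0.3-0.65 kg. Origin on its axis at mid-barrel, 19 mm above the bench (grip here, near its balance), x along the axis to the nozzle. Dark barrel 38 mm thick, x -56 to 56 mm; square 38 mm end cap to -75, square metal head to 80; nozzle 14 mm thick; 24 mm coupler at 113-125. Seated, its origin is 36 mm from cradle_wide towards cradle_narrow.
- gun_barrel (a point): Point on the gun's axis in the barrel, 36 mm behind its origin (at -36 mm); belongs at cradle_wide. Axes as the gun's.
- gun_nozzle (a point): Point on the gun's axis in the nozzle, 97 mm ahead of its origin; belongs at cradle_narrow. Axes as the gun's.
- torch: Black hand torch lying on the bench near the grease gun, 166 mm long, body 32 and head 44 mm thick, no nozzle; origin on its axis, x to the lens. To be left alone.
- oil_filter: White spin-on oil filter standing, 76 mm wide, 86 mm high; origin at its underside. To be left alone.
- grease_tub: Round tub standing, 90 mm wide, 60 mm high; origin at its underside. To be left alone.
- cartridge_a: Blue grease cartridge with black ends standing, 57 mm wide, 234 mm high; origin at its underside. To be left alone.
- cartridge_b: Another such cartridge. To be left alone.
- oil_bottle_a: Black oil bottle with a red cap standing, 60 x 100 mm, 218 mm high; origin at its underside. To be left alone.
- oil_bottle_b: Another such bottle. To be left alone.

How it is judged:
By the outcome, as a careful person would: the job done as asked, in the order asked, and still so for the second after the job is handed in, with the robot touching nothing.
It also fails if it takes over 58 s, if anything falls off the work surface, if the arm or the gripper's body presses on something with over 40 N, if the wrist force passes 120 N, or if a joint passes its speed limit or range.

## Working session

There is one attempt and no reset: what is moved stays moved. The work goes in short steps, Python scripts to look and compute and a tool call to move; the robot and the scene stay as the last step left them, time stands still between calls to the robot, and variables do not carry over. Pictures are saved under pics/ and viewed, at most 10 in all, crops included, and the job is handed in when it is done.

Besides the shell and the picture viewer there is one more tool, called as a command line: name --pt "numbers of a row" for each row, then --argument value for the rest. jog_arm: Moves the arm, as the interface text tells. Its arguments: {"type":"object","properties":{"series":{"type":"array"},"grip_force":{"type":"number"}},"required":["series"]}

```bash
ls; mkdir -p pics; cat > h.py <<'E'
import numpy as np, cv2
from workcell import ctrl, imaging
from scipy.spatial.transform import Rotation as R
def cam(n,save=None):
    s=ctrl.state() if n=="wrist" else None
    c=imaging.read_camera(n); im=c["img"]
    if save: cv2.imwrite(f"pics/{save}.png",im[:,:,::-1])
    if n=="wrist":
        T=np.eye(4);T[:3,:3]=R.from_euler("xyz",s["tcp_rot"]).as_matrix() if len(s["tcp_rot"])==3 else 0;T[:3,3]=s["tcp_pos"]
        V=np.linalg.inv(T@np.array(c["tool_from_camera"]))
    else: V=np.array(c["view"])
    f=im.shape[0]/2/np.tan(np.radians(c["fovy"])/2)
    return dict(im=im,V=V,f=f,cx=c["cx"],cy=c["cy"])
def proj(c,P):
    p=np.atleast_2d(P)@c["V"][:3,:3].T+c["V"][:3,3]
    return np.c_[c["f"]*p[:,0]/p[:,2]+c["cx"],c["f"]*p[:,1]/p[:,2]+c["cy"]]
def ray(c,u,v):
    Rm=c["V"][:3,:3];o=-Rm.T@c["V"][:3,3]
    d=Rm.T@np.array([(u-c["cx"])/c["f"],(v-c["cy"])/c["f"],1]);return o,d/np.linalg.norm(d)
def atz(c,u,v,z):
    o,d=ray(c,u,v);return o+d*(z-o[2])/d[2]
def tri(*obs):
    A=0;b=0
    for c,u,v in obs:
        o,d=ray(c,u,v);M=np.eye(3)-np.outer(d,d);A=A+M;b=b+M@o
    x=np.linalg.solve(A,b);return x,[np.linalg.norm((np.eye(3)-np.outer(ray(c,u,v)[1],ray(c,u,v)[1]))@(x-ray(c,u,v)[0]))*1000 for c,u,v in obs]
E
python3 - <<'E'
from h import *
import pickle
C={n:cam(n) for n in("top","side","wrist")}
pickle.dump(C,open("c0.pkl","wb"))
for n,c in C.items():
    print(n,c["f"],c["cx"],c["cy"],np.round(np.linalg.inv(c["V"]),3).tolist())
big=np.vstack([np.hstack([C["top"]["im"],C["side"]["im"]])])
cv2.imwrite("pics/top.png",cv2.resize(C["top"]["im"][:,:,::-1],(800,600),interpolation=2))
cv2.imwrite("pics/side.png",cv2.resize(C["side"]["im"][:,:,::-1],(800,600),interpolation=2))
print(ctrl.state())
E
```

```text
pics
top 402.5952814472991 275.5714827390605 208.8821398825344 [[0.026, -0.981, 0.193, 0.406], [-1.0, -0.029, -0.012, 0.104], [0.017, -0.192, -0.981, 1.096], [0.0, 0.0, 0.0, 1.0]]
side 415.10405999597833 284.515617283563 212.13915314690882 [[-0.992, -0.073, 0.108, 0.468], [-0.13, 0.569, -0.812, 1.135], [-0.002, -0.819, -0.574, 0.854], [0.0, 0.0, 0.0, 1.0]]
wrist 367.46536794159636 279.1072112557097 214.36863579783255 [[-0.228, 0.941, 0.251, 0.08], [0.974, 0.22, 0.06, -0.624], [0.001, 0.258, -0.966, 0.374], [0.0, 0.0, 0.0, 1.0]]
{'time_s': 0.15, 'qpos': array([-1.08141220e+00,  3.85380019e-01,  6.97338705e-03, -3.05912884e-04,
       -1.19402547e+00, -2.58601160e-01]), 'qvel': array([-0.00027786, -0.0024345 ,  0.00404962,  0.00204347,  0.00140962,
       -0.00181526]), 'joint_efforts': array([-4.42266810e-04, -3.92678332e+01,  1.88582218e+01,  4.18862835e+00,
       -3.43328451e-03, -4.82798526e-06]), 'tcp_pos': array([ 0.14287062, -0.60801285,  0.23049284]), 'tcp_rot': array([ 3.13993856e+00, -1.43499988e-04, -2.91092235e+00]), 'force': array([-0.55343439, -0.17186126, -0.15123782]), 'ft_torque': array([-0.01534088, -0.03732983, -0.04664359]), 'gripper_force': 0.0, 'gripper_width': 1.0012261601773031}
```

View pics/top.png

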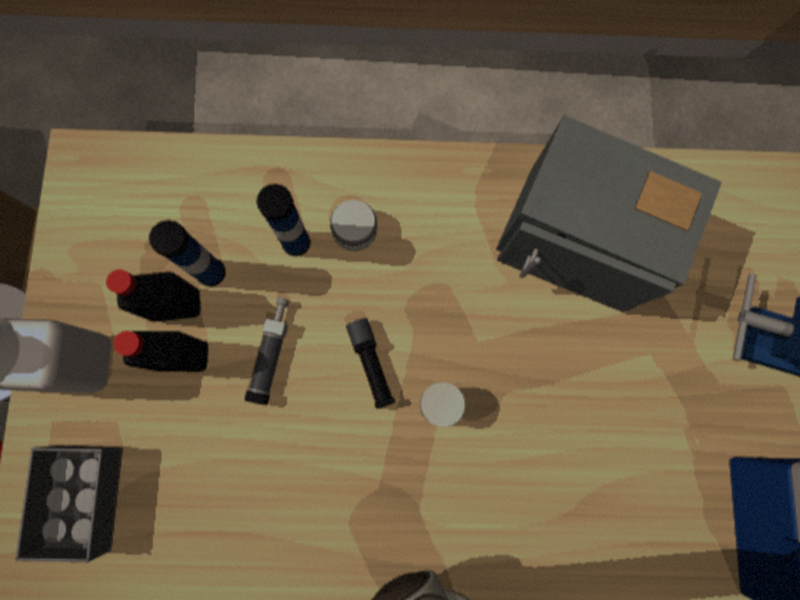

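View pics/side.png

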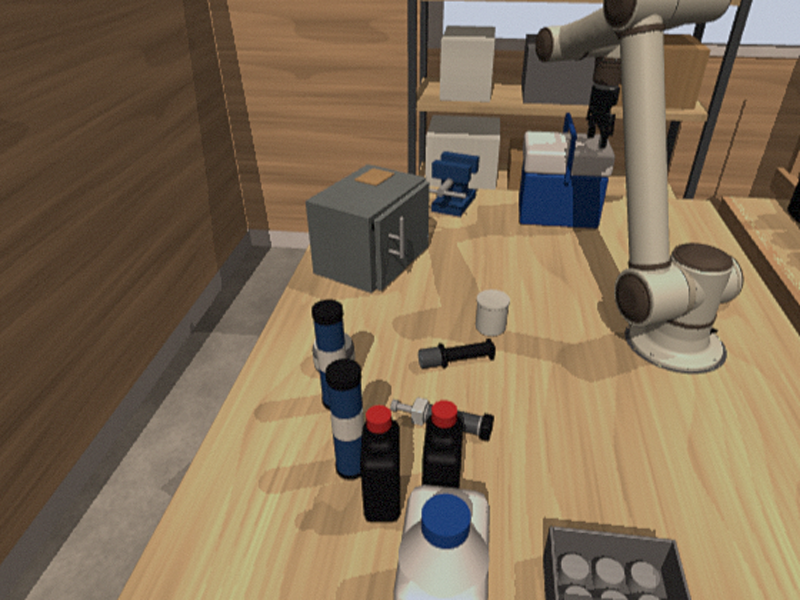

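The top view shows the cabinet at about (610,210), the grease gun from (258,400) to (283,300), the torch at (370,365) and the filter at (443,404). The side view shows the cabinet front and handle at (400,237), and the gun at (440,415) partly behind a bottle. I'll enlarge these areas.

```bash
python3 - <<'E'
from h import *
import pickle
C=pickle.load(open("c0.pkl","rb"))
def crop(n,x,y,w,h,W,H):
    im=cv2.resize(C[n]["im"][y:y+h,x:x+w,::-1],(W,H),interpolation=cv2.INTER_CUBIC)
    im=np.clip(im.astype(float)*1.6,0,255).astype(np.uint8)
    s=W/w
    for k in range(0,w,20): cv2.putText(im,str(x+k),(int(k*s),8),0,.3,(0,255,255),1); cv2.line(im,(int(k*s),10),(int(k*s),16),(0,255,255),1)
    for k in range(0,h,20): cv2.putText(im,str(y+k),(0,int(k*s)+4),0,.3,(0,255,255),1)
    return im
a=crop("top",345,75,160,150,400,375); b=crop("side",210,110,100,100,400,400)
o=np.zeros((400,800,3),np.uint8);o[:375,:400]=a;o[:,400:]=b
cv2.imwrite("pics/cab.png",o)
a=crop("top",160,200,70,90,350,450); b=crop("side",265,265,90,60,450,300)
o=np.zeros((450,800,3),np.uint8);o[:,:350]=a;o[:300,350:]=b
cv2.imwrite("pics/gun.png",o)
E
```

```text
(no output)
```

View pics/cab.png

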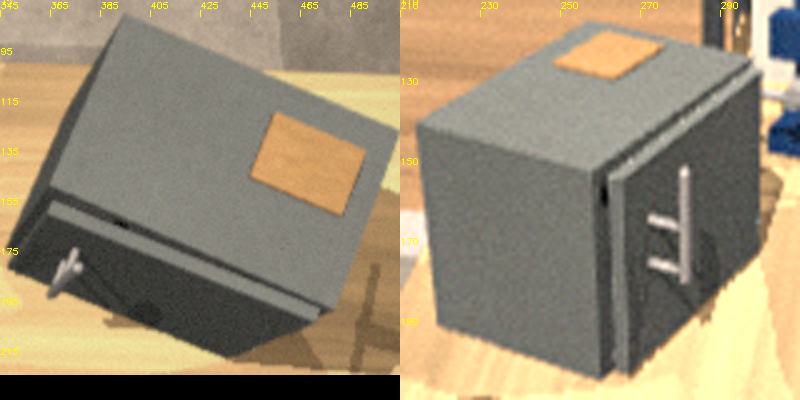

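View pics/gun.png

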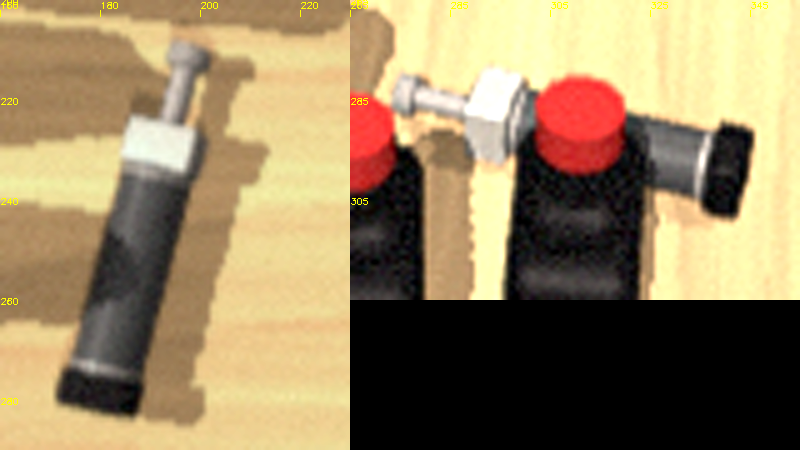

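Crop reads, cabinet: in the top view the roof corners are (394.6,80.6), (503.3,128.8), (365,149) and (478.6,199), and the handle bar runs from (375,175) to (366,193). In the side view the roof corners are (257.5,153), (214,141), (256,115.5) and (297.5,124.5).

Gun: coupler at top (197.4,211) and side (275.6,284). Head at top (192.6,229) and side (294.4,288). Cap at top (180,278) and side (340.6,299).

```bash
python3 - <<'E'
from h import *
import pickle
from scipy.optimize import least_squares as LS
C=pickle.load(open("c0.pkl","rb"));t,s=C["top"],C["side"]
# local cabinet pts (x in, y left, z); door outer face x = -dx
L=[(t,(.19,.14,.215),(394.6,80.6)),(t,(.19,-.14,.215),(503.3,128.8)),(t,(0,.14,.215),(365,149)),(t,(0,-.14,.215),(478.6,199)),
(s,(0,.14,.215),(257.5,153)),(s,(.19,.14,.215),(214.2,141.2)),(s,(.19,-.14,.215),(255.7,115.5)),(s,(0,-.14,.215),(297.5,124.5)),(s,(0,.14,0),(260,204.5)),(s,(.19,.14,0),(220,191.2))]
def W(p,q): c,n=np.cos(p[2]),np.sin(p[2]);return np.array([p[0]+c*q[0]-n*q[1],p[1]+n*q[0]+c*q[1],p[3]+q[2]])
f=lambda p:np.concatenate([proj(c,W(p,q))[0]-m for c,q,m in L])
r=LS(f,[.5,-.3,-.4,0],loss="soft_l1");print(r.x,np.round(f(r.x).reshape(-1,2),1).tolist())
for n,a,b in(("htop",(375,175),(281.2,152)),("hbot",(365.8,193.4),(281.5,180.5)),("ctrl FL roof",(365,149),(257.5,153)),("coup",(197.4,211),(275.6,284)),("head",(192.6,229.2),(294.4,288)),("cap",(180.2,278.4),(340.6,299))):
    x,e=tri((t,*a),(s,*b));print(n,np.round(x,4),np.round(e,1))
    d=x-np.array([*r.x[:2],0]);c,k=np.cos(r.x[2]),np.sin(r.x[2]);print("   cab-local",np.round([c*d[0]+k*d[1],-k*d[0]+c*d[1],x[2]],4))
for n,u,v,z in(("filter",310,283,.086),("tub",248,155,.06),("cartA",191,139,.234),("cartB",119,167,.234),("botA",83,197,.218),("botB",88,241,.218),("torch head",252,232,.022),("torch tail",269,282,.016)):print(n,np.round(atz(t,u,v,z),3))
E
```

```text
[ 0.67030293 -0.23845212 -0.40434414 -0.00475769] [[-0.1, 0.7], [1.4, -1.0], [-0.2, 0.6], [-0.1, 0.2], [-0.1, 0.1], [-1.0, -0.4], [1.0, -0.5], [0.1, -0.0], [-0.3, 1.1], [-1.2, 0.5]]
htop [ 0.6555 -0.1313  0.2111] [9. 9.]
   cab-local [-0.0558  0.0927  0.2111]
hbot [ 0.6488 -0.1391  0.0913] [1.2 1.2]
   cab-local [-0.0588  0.0829  0.0913]
ctrl FL roof [ 0.7259 -0.1102  0.2106] [0.8 0.8]
   cab-local [0.0006 0.1398 0.2106]
coup [0.6048 0.3033 0.0163] [0.5 0.5]
   cab-local [-0.2733  0.4723  0.0163]
head [0.5524 0.3129 0.0175] [2.5 2.5]
   cab-local [-0.3253  0.4605  0.0175]
cap [0.4226 0.3371 0.0164] [1.1 1.1]
   cab-local [-0.4542  0.4317  0.0164]
filter [0.42  0.002 0.086]
tub [0.754 0.169 0.06 ]
cartA [0.729 0.288 0.234]
cartB [0.659 0.442 0.234]
botA [0.592 0.521 0.218]
botB [0.495 0.498 0.218]
torch head [0.551 0.153 0.022]
torch tail [0.42  0.103 0.016]
```

```bash
cat > plan.py <<'E'
from h import *
import sys,json
def plan(P,wps,g,dec=2):
    """P=(pos,rot matrix); wps: list of (pos,yaw_deg or None,nrows); prints rows with rounding fed back"""
    p,M=np.array(P[0],float),np.array(P[1]);out=[];p0,M0=p.copy(),M.copy()
    for tp,yaw,n in wps:
        sp,sM=p.copy(),M.copy();T=R.from_euler("xyz",[np.pi,0,np.radians(yaw)]).as_matrix()
        rv=R.from_matrix(sM.T@T).as_rotvec()
        for i in range(1,n+1):
            gp=sp+(np.array(tp)-sp)*i/n; gM=sM@R.from_rotvec(rv*i/n).as_matrix()
            d=np.round(M.T@(gp-p)/.05,dec);r=np.round(R.from_matrix(M.T@gM).as_rotvec()/(np.pi/2),3)
            p=p+M@d*.05;M=M@R.from_rotvec(r*np.pi/2).as_matrix()
            assert np.linalg.norm(d)<=1.0 and np.linalg.norm(r)<=.0954,(d,r)
            out.append([*d.tolist(),*r.tolist(),g])
    for i in range(0,len(out),12):print(json.dumps(out[i:i+12]).replace("-0.0,","0,").replace("0.0,","0,").replace(" ",""))
def cur():
    s=ctrl.state();return s["tcp_pos"],R.from_euler("xyz",s["tcp_rot"]).as_matrix()
E
python3 - <<'E'
from plan import *
plan(cur(),[((.17,-.58,.275),-170,2),((.62,-.155,.275),-203.2,14)],1)
E
```

```text
[[-0.33,0.21,-0.44,0.001,0,0.018,1],[-0.32,0.22,-0.45,0,0,0.018,1],[-0.74,0.49,0,0,0,0.026,1],[-0.72,0.51,0,0,0,0.027,1],[-0.69,0.55,0,0,0,0.026,1],[-0.67,0.57,0,0,0,0.026,1],[-0.65,0.61,0,0,0,0.027,1],[-0.62,0.62,0,0,0,0.026,1],[-0.6,0.66,0,0,0,0.026,1],[-0.57,0.67,0,0,0,0.027,1],[-0.54,0.7,0,0,0,0.026,1],[-0.51,0.73,0,0,0,0.026,1]]
[[-0.48,0.74,0,0,0,0.027,1],[-0.45,0.76,0,0,0,0.026,1],[-0.42,0.78,0,0,0,0.026,1],[-0.38,0.8,0,0,0,0.027,1]]
```

jog_arm --pt "-0.33 0.21 -0.44 0 0 0.018 1" --pt "-0.32 0.22 -0.45 0 0 0.018 1" --pt "-0.74 0.49 0 0 0 0.026 1" --pt "-0.72 0.51 0 0 0 0.027 1" --pt "-0.69 0.55 0 0 0 0.026 1" --pt "-0.67 0.57 0 0 0 0.026 1" --pt "-0.65 0.61 0 0 0 0.027 1" --pt "-0.62 0.62 0 0 0 0.026 1" --pt "-0.6 0.66 0 0 0 0.026 1" --pt "-0.57 0.67 0 0 0 0.027 1" --pt "-0.54 0.7 0 0 0 0.026 1" --pt "-0.51 0.73 0 0 0 0.026 1"

```text
time_s: 1.35
tcp_pos: [0.4924, -0.275, 0.2757]
tcp_rot: [3.141, -0.0, 2.901]
force: [0.8, 0.2, -0.6]
gripper_width: 1.001
gripper_force: 0.0
```

jog_arm --pt "-0.48 0.74 0 0 0 0.027 1" --pt "-0.45 0.76 0 0 0 0.026 1" --pt "-0.42 0.78 0 0 0 0.026 1" --pt "-0.38 0.8 0 0 0 0.027 1" --pt "0 0 0 0 0 0 1"

```text
time_s: 1.85
tcp_pos: [0.6229, -0.1513, 0.2739]
tcp_rot: [3.141, -0.001, 2.74]
force: [-0.8, -0.5, -0.3]
gripper_width: 1.001
gripper_force: 0.0
```

```bash
python3 - <<'E'
from plan import *
import pickle
s=ctrl.state();print(s["time_s"],s["tcp_pos"],np.degrees(s["tcp_rot"]),np.degrees(s["qpos"]))
c=cam("wrist");pickle.dump(c,open("w1.pkl","wb"))
im=cv2.resize(c["im"][:,:,::-1],(800,600),interpolation=2)
P=np.array([.6528,-.1397,0])
for z in(.1,.208):
    u=proj(c,P+[0,0,z])[0]*800/560;print(u);cv2.circle(im,tuple(int(k) for k in u),4,(0,0,255),1)
cv2.imwrite("pics/w1.png",im)
E
```

```text
1.85 [ 0.62288378 -0.15131156  0.27385546] [ 1.79993499e+02 -7.97789984e-02  1.57004972e+02] [ 7.63857080e-01  2.23078741e+01  6.97146983e+00 -3.94854439e-02
 -7.47339976e+01 -1.13748470e+02]
[435.62710875 310.13993366]
[452.51740849 376.7086468 ]
```

View pics/w1.png

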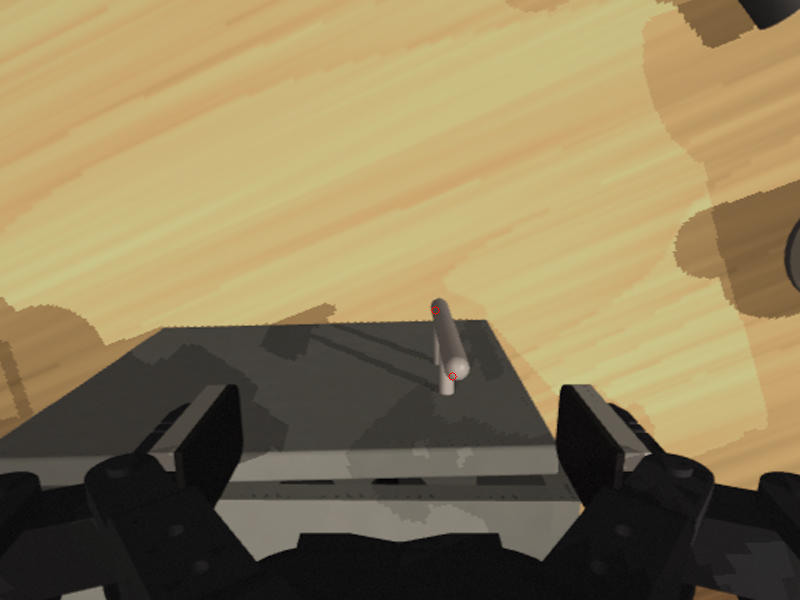

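The wrist view shows the bar's top end at about (457,367) and its bottom at (439,303), just beside my predictions of (452,377) and (436,310). I'll correct for that and descend.

```bash
python3 - <<'E'
from plan import *
import pickle
c=pickle.load(open("w1.pkl","rb"))
a=atz(c,457.5*.7,367*.7,.208);b=atz(c,439*.7,302*.7,.1);print(a,b)
# bottom/top in door-edge frame, door outer top edge free corner (556,445) at z .21, roof FL corner (582,503) z .215
print(atz(c,556*.7,449*.7,.21),atz(c,582*.7,503*.7,.215))
h=(a+b)/2;h=[round(h[0],4),round(h[1],4)];print(h)
plan(cur(),[((*h,.26),-203.2,2),((*h,.166),-203.2,4)],1)
E
```

```text
[ 0.64949055 -0.13611112  0.208     ] [ 0.64872867 -0.13578339  0.1       ]
[ 0.70170074 -0.11006296  0.21      ] [ 0.72832523 -0.10839525  0.215     ]
[np.float64(0.6491), np.float64(-0.1359)]
[[-0.19,0.27,0.14,0,-0.001,0.001,1],[-0.19,0.26,0.14,0,0,0.001,1],[0,0,0.47,0,0,0,1],[0,0,0.47,0,0,0,1],[0,0,0.47,0,0,0,1],[0,0,0.47,0,0,0,1]]
```

jog_arm --pt "-0.19 0.27 0.14 0 0 0 1" --pt "-0.19 0.26 0.14 0 0 0 1" --pt "0 0 0.47 0 0 0 1" --pt "0 0 0.47 0 0 0 1" --pt "0 0 0.47 0 0 0 1" --pt "0 0 0.47 0 0 0 1" --pt "0 0 0 0 0 0 1"

```text
time_s: 2.6
tcp_pos: [0.6455, -0.1383, 0.1631]
tcp_rot: [-3.139, -0.009, 2.735]
force: [-0.3, 0.3, -1.4]
gripper_width: 0.999
gripper_force: 0.0
```

jog_arm --pt "0 0 0 0 0 0 0.4" --pt "0 0 0 0 0 0 0.2" --pt "0 0 0 0 0 0 0" --pt "0 0 0 0 0 0 0" --pt "0 0 0 0 0 0 0" --pt "0 0 0 0 0 0 0" --pt "0 0 0 0 0 0 0" --pt "0 0 0 0 0 0 0" --grip_force 30

```text
time_s: 3.4
tcp_pos: [0.6495, -0.1356, 0.1688]
tcp_rot: [3.137, 0.003, 2.738]
force: [2.0, 7.9, 2.0]
gripper_width: 0.119
gripper_force: 29.9
```

```bash
cat > arc.py <<'E'
from plan import *
def arc(P,hinge,total,n):
    p0=np.array(P[0]);y0=np.degrees(R.from_matrix(P[1]).as_euler("xyz")[2]);w=[]
    for i in range(1,n+1):
        a=np.radians(total*i/n);v=p0[:2]-hinge;c,s=np.cos(a),np.sin(a)
        w.append(((hinge[0]+c*v[0]-s*v[1],hinge[1]+s*v[0]+c*v[1],p0[2]),y0+total*i/n,1))
    plan(P,w,0)
E
python3 -c "
from arc import *
arc(cur(),np.array([.604,-.3504]),32,8)"
```

```text
[[0.3,-0.07,0,0.003,0.002,-0.044,0],[0.3,-0.07,0,0,0,-0.045,0],[0.3,-0.07,0,0,0,-0.044,0],[0.29,-0.07,0,0,0,-0.045,0],[0.3,-0.07,0,0,0,-0.044,0],[0.3,-0.07,0,0,0,-0.045,0],[0.3,-0.07,0,0,0,-0.044,0],[0.3,-0.07,0,0,0,-0.045,0]]
```

jog_arm --pt "0.15 -0.03 0 0 0 -0.022 0" --pt "0.3 -0.07 0 0 0 -0.044 0" --pt "0.3 -0.07 0 0 0 -0.045 0" --pt "0.3 -0.07 0 0 0 -0.044 0" --pt "0.3 -0.07 0 0 0 -0.045 0"

```text
time_s: 3.9
tcp_pos: [0.5799, -0.1344, 0.1688]
tcp_rot: [-3.141, 0.004, 3.054]
force: [2.0, -3.9, 0.3]
gripper_width: 0.114
gripper_force: 29.5
```

jog_arm --pt "0.3 -0.07 0 0 0 -0.044 0" --pt "0.3 -0.07 0 0 0 -0.045 0" --pt "0.3 -0.07 0 0 0 -0.044 0" --pt "0.3 -0.07 0 0 0 -0.045 0" --pt "0 0 0 0 0 0 0"

```text
time_s: 4.4
tcp_pos: [0.5197, -0.1521, 0.1688]
tcp_rot: [-3.137, 0.003, -2.952]
force: [4.8, -11.0, -3.6]
gripper_width: 0.118
gripper_force: 29.8
```

jog_arm --pt "0.3 -0.08 0 0 0 -0.044 0" --pt "0.3 -0.08 0 0 0 -0.045 0" --pt "0.3 -0.08 0 0 0 -0.044 0" --pt "0.3 -0.08 0 0 0 -0.045 0" --pt "0.3 -0.08 0 0 0 -0.044 0" --pt "0.3 -0.08 0 0 0 -0.045 0" --pt "0.3 -0.08 0 0 0 -0.044 0" --pt "0.3 -0.08 0 0 0 -0.045 0"

```text
time_s: 5.2
tcp_pos: [0.4293, -0.229, 0.1688]
tcp_rot: [-3.132, 0.006, -2.39]
force: [10.8, -5.7, -7.9]
gripper_width: 0.112
gripper_force: 30.3
```

jog_arm --pt "0.3 -0.08 0 0 0 -0.044 0" --pt "0.3 -0.08 0 0 0 -0.045 0" --pt "0.3 -0.08 0 0 0 -0.044 0" --pt "0.3 -0.08 0 0 0 -0.045 0" --pt "0.3 -0.08 0 0 0 -0.044 0" --pt "0.3 -0.08 0 0 0 -0.045 0" --pt "0.15 -0.04 0 0 0 -0.022 0" --pt "0 0 0 0 0 0 0"

```text
time_s: 6.0
tcp_pos: [0.3937, -0.3227, 0.1688]
tcp_rot: [-3.13, -0.0, -1.939]
force: [10.4, -2.6, -4.9]
gripper_width: 0.118
gripper_force: 30.8
```

```bash
python3 - <<'E'
from plan import *
from scipy.optimize import least_squares as LS
P=np.array([[.6495,-.1356],[.5799,-.1344],[.5197,-.1521],[.4293,-.229],[.3937,-.3227]])
r=LS(lambda q:np.hypot(*(P-q[:2]).T)-q[2],[.604,-.35,.22]);print(r.x,r.fun)
f=LS(lambda q:np.hypot(*(P-q[:2]).T)-.2192,[.604,-.35]).x;print(f)
for h in(r.x[:2],f):
    a=np.degrees(np.arctan2(*(P-h).T[::-1]))%360;print(a-a[0])
E
```

```text
[ 0.61111314 -0.35146481  0.21927826] [-2.68834581e-05  1.92350805e-05  4.49938773e-05 -6.68356232e-05
  2.94901236e-05]
[ 0.61105861 -0.35139126]
[ 0.         18.26623597 34.71589558 66.12017281 92.54666382]
[ 0.         18.27226508 34.72835325 66.14555868 92.58125109]
```

jog_arm --pt "0.17 -0.04 0 0 0 -0.025 0" --pt "0.17 -0.04 0 0 0 -0.025 0" --pt "0 0 0 0 0 0 0" --pt "0 0 0 0 0 0 0"

```text
time_s: 6.4
tcp_pos: [0.3921, -0.3395, 0.1688]
tcp_rot: [-3.13, -0.001, -1.86]
force: [11.5, -2.5, -5.3]
gripper_width: 0.118
gripper_force: 30.9
```

jog_arm --pt "0 0 0 0 0 0 0.3" --pt "0 0 0 0 0 0 0.45" --pt "0 0 0 0 0 0 0.45" --pt "0 0 0 0 0 0 0.45"

```text
time_s: 6.8
tcp_pos: [0.3865, -0.338, 0.1679]
tcp_rot: [3.141, 0.0, -1.862]
force: [0.1, -0.2, -0.0]
gripper_width: 0.45
gripper_force: 0.0
```

```bash
python3 -c "
from plan import *
plan(cur(),[((.3865,-.338,.29),-106.7,3),((.487,.325,.20),-190.5,17)],1)"
```

```text
[[0,0,-0.81,0,0,0,1],[0,0,-0.82,0,0,0,1],[0,0,-0.81,0,0,0,1],[-0.78,0.11,0.11,0,0,0.055,1],[-0.77,0.18,0.1,0,0,0.055,1],[-0.75,0.24,0.11,0,0,0.054,1],[-0.73,0.31,0.1,0,0,0.055,1],[-0.7,0.36,0.11,0,0,0.055,1],[-0.66,0.43,0.1,0,0,0.055,1],[-0.62,0.48,0.11,0,0,0.055,1],[-0.58,0.54,0.11,0,0,0.054,1],[-0.54,0.58,0.1,0,0,0.055,1]]
[[-0.48,0.62,0.11,0,0,0.055,1],[-0.42,0.67,0.1,0,0,0.055,1],[-0.37,0.7,0.11,0,0,0.055,1],[-0.31,0.72,0.11,0,0,0.054,1],[-0.24,0.75,0.1,0,0,0.055,1],[-0.17,0.77,0.11,0,0,0.055,1],[-0.11,0.78,0.1,0,0,0.055,1],[-0.04,0.79,0.11,0,0,0.054,1]]
```

jog_arm --pt "0 0 -0.81 0 0 0 0.45" --pt "0 0 -0.82 0 0 0 0.45" --pt "0 0 -0.81 0 0 0 0.45" --pt "-0.78 0.11 0.11 0 0 0.055 1" --pt "-0.77 0.18 0.1 0 0 0.055 1" --pt "-0.75 0.24 0.11 0 0 0.054 1" --pt "-0.73 0.31 0.1 0 0 0.055 1" --pt "-0.7 0.36 0.11 0 0 0.055 1" --pt "-0.66 0.43 0.1 0 0 0.055 1" --pt "-0.62 0.48 0.11 0 0 0.055 1" --pt "-0.58 0.54 0.11 0 0 0.054 1" --pt "-0.54 0.58 0.1 0 0 0.055 1"

```text
time_s: 8.0
tcp_pos: [0.4397, 0.0145, 0.2424]
tcp_rot: [-3.141, 0.0, -2.639]
force: [0.7, -0.5, 0.7]
gripper_width: 1.002
gripper_force: 0.0
```

jog_arm --pt "-0.48 0.62 0.11 0 0 0.055 1" --pt "-0.42 0.67 0.1 0 0 0.055 1" --pt "-0.37 0.7 0.11 0 0 0.055 1" --pt "-0.31 0.72 0.11 0 0 0.054 1" --pt "-0.24 0.75 0.1 0 0 0.055 1" --pt "-0.17 0.77 0.11 0 0 0.055 1" --pt "-0.11 0.78 0.1 0 0 0.055 1" --pt "-0.04 0.79 0.11 0 0 0.054 1" --pt "0 0 0 0 0 0 1"

```text
time_s: 8.9
tcp_pos: [0.4872, 0.3283, 0.1982]
tcp_rot: [-3.141, -0.0, 2.962]
force: [-0.4, 0.2, -0.8]
gripper_width: 0.999
gripper_force: 0.0
```

```bash
python3 - <<'E'
from plan import *
import pickle
s=ctrl.state();print(s["time_s"],s["tcp_pos"],np.degrees(s["tcp_rot"]),np.degrees(s["qpos"]))
w=cam("wrist");t=cam("top");sd=cam("side");pickle.dump((w,t,sd),open("c2.pkl","wb"))
# model overlay of cradles in top & side
h=np.array([.6111,-.3514]);a=np.radians(68.7+97);u=np.array([np.cos(a),np.sin(a)]);n=np.array([np.cos(a-np.pi/2),np.sin(a-np.pi/2)])
off=.0075+.062
cw=np.r_[h+.181*u+off*n,.165];cn=np.r_[h+.048*u+off*n,.165];print(np.degrees(a),cw,cn)
g0=np.array([.4873,.325,.019]);gx=np.array([np.cos(np.radians(-10.5)),np.sin(np.radians(-10.5)),0])
def crop(c,x,y,w_,h_,W,H,pts):
    im=cv2.resize(c["im"][y:y+h_,x:x+w_,::-1],(W,H),interpolation=cv2.INTER_CUBIC);im=np.clip(im*1.6,0,255).astype(np.uint8)
    for p in pts:
        q=(proj(c,p)[0]-[x,y])*W/w_;cv2.circle(im,tuple(int(k) for k in q),3,(0,0,255),1)
    return im
pts=[cw,cn,np.r_[h,.21],np.r_[h+.262*u,.21]]
o=np.zeros((600,800,3),np.uint8)
o[:300,:400]=crop(t,340,90,160,120,400,300,pts)
o[:300,400:]=crop(sd,210,110,120,90,400,300,pts)
o[300:,:400]=crop(w,0,0,560,420,400,300,[g0+.119*gx,g0-.0655*gx,g0])
pickle.dump((cw,cn),open("cr.pkl","wb"))
o[300:,400:]=crop(w,180,150,240,180,400,300,[g0+.119*gx,g0-.0655*gx,g0])
cv2.imwrite("pics/c2.png",o)
E
```

```text
8.9 [0.48721088 0.32831819 0.19818737] [-1.79951980e+02 -2.70999055e-02  1.69687912e+02] [ 4.97582641e+01  1.98824717e+01 -7.79778118e+00  5.34204410e-04
 -6.23748846e+01 -1.50070588e+02]
165.7 [ 0.45287458 -0.23934659  0.165     ] [ 0.58175368 -0.27219745  0.165     ]
```

View pics/c2.png

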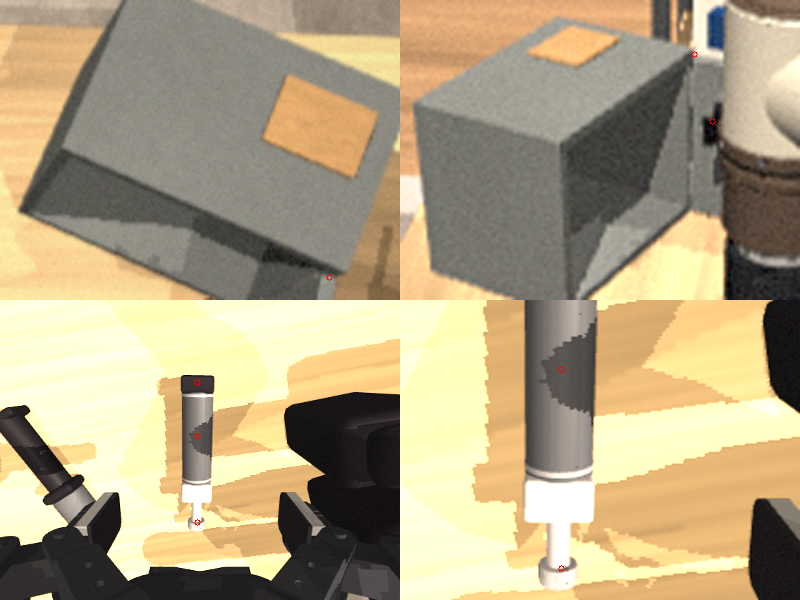

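In the wrist view the gun's axis lies on my model dots: origin at about (197,436), coupler at (197,522), cap at (197,382). The arm hides the cradles in the side view and the top crop misses the door, so I'll look at those later. Now I'll grasp the gun.

jog_arm --pt "0 0 0.8 0 0 0 1" --pt "0 0 0.8 0 0 0 1" --pt "0 0 0.8 0 0 0 1" --pt "0 0 0.8 0 0 0 1" --pt "0 0 0 0 0 0 1" --pt "0 0 0 0 0 0 1"

```text
time_s: 9.65
tcp_pos: [0.4877, 0.3241, 0.0408]
tcp_rot: [-3.141, 0.001, 2.959]
force: [0.2, -0.5, -0.6]
gripper_width: 0.999
gripper_force: 0.0
```

jog_arm --pt "0 0.01 0.3 0 0 0 1" --pt "0 0 0.3 0 0 0 1" --pt "0 0 0.14 0 0 0 1" --pt "0 0 0 0 0 0 0.8" --pt "0 0 0 0 0 0 0.6" --pt "0 0 0 0 0 0 0.5"

```text
time_s: 10.25
tcp_pos: [0.4879, 0.326, 0.0043]
tcp_rot: [3.139, 0.001, 2.959]
force: [0.6, -0.2, -0.0]
gripper_width: 0.518
gripper_force: 0.0
```

jog_arm --pt "0 0 0 0 0 0 0.3" --pt "0 0 0 0 0 0 0.2" --pt "0 0 0 0 0 0 0.2" --pt "0 0 0 0 0 0 0.2" --pt "0 0 0 0 0 0 0.2" --grip_force 60

```text
time_s: 10.75
tcp_pos: [0.4877, 0.3258, 0.0043]
tcp_rot: [3.14, 0.001, 2.96]
force: [-1.0, -1.1, 6.7]
gripper_width: 0.424
gripper_force: 60.2
```

```bash
python3 -c "
from plan import *
plan(cur(),[((.4877,.3258,.03),-190.4,2),((.4877,.3258,.29),-190.4,7),((.48,-.06,.30),-194.3,10)],.2)"
```

```text
[[0,0,-0.26,0,0,0,0.2],[0,0,-0.25,0.001,0.001,0,0.2],[0,0,-0.74,0,0,0,0.2],[0,0,-0.75,0,0,0,0.2],[0,0,-0.74,0,0,0,0.2],[0,0,-0.74,0,0,0,0.2],[0,0,-0.75,0,0,0,0.2],[0,0,-0.74,0,0,0,0.2],[0,0,-0.74,0,0,0,0.2],[-0.12,-0.76,-0.02,0,0,0.004,0.2],[-0.13,-0.76,-0.02,0,0,0.005,0.2],[-0.14,-0.76,-0.02,0,0,0.004,0.2]]
[[-0.14,-0.76,-0.02,0,0,0.004,0.2],[-0.14,-0.76,-0.02,0,0,0.005,0.2],[-0.15,-0.76,-0.02,0,0,0.004,0.2],[-0.16,-0.75,-0.02,0,0,0.004,0.2],[-0.16,-0.76,-0.02,0,0,0.004,0.2],[-0.16,-0.75,-0.02,0,0,0.005,0.2],[-0.17,-0.75,-0.02,0,0,0.004,0.2]]
```

jog_arm --pt "0 0 -0.26 0 0 0 0.2" --pt "0 0 -0.25 0 0 0 0.2" --pt "0 0 -0.5 0 0 0 0.2" --pt "0 0 -0.75 0 0 0 0.2" --pt "0 0 -0.75 0 0 0 0.2" --pt "0 0 -0.75 0 0 0 0.2" --pt "0 0 -0.75 0 0 0 0.2" --pt "0 0 -0.74 0 0 0 0.2" --pt "0 0 -0.5 0 0 0 0.2" --pt "0 0 -0.46 0 0 0 0.2"

```text
time_s: 11.75
tcp_pos: [0.4867, 0.325, 0.2907]
tcp_rot: [3.14, 0.0, 2.959]
force: [0.1, 0.2, -4.1]
gripper_width: 0.426
gripper_force: 60.5
```

jog_arm --pt "-0.06 -0.38 -0.01 0 0 0.004 0.2" --pt "-0.13 -0.76 -0.02 0 0 0.005 0.2" --pt "-0.14 -0.76 -0.02 0 0 0.004 0.2" --pt "-0.14 -0.76 -0.02 0 0 0.004 0.2" --pt "-0.14 -0.76 -0.02 0 0 0.005 0.2" --pt "-0.15 -0.76 -0.02 0 0 0.004 0.2" --pt "-0.16 -0.75 -0.02 0 0 0.004 0.2" --pt "-0.16 -0.76 -0.02 0 0 0.004 0.2" --pt "-0.16 -0.75 -0.02 0 0 0.005 0.2" --pt "-0.17 -0.75 -0.02 0 0 0.004 0.2" --pt "-0.06 -0.38 -0.01 0 0 0 0.2" --pt "0 0 0 0 0 0 0.2"

```text
time_s: 12.95
tcp_pos: [0.4757, -0.0627, 0.2976]
tcp_rot: [-3.141, -0.002, 2.887]
force: [0.6, 0.9, -3.3]
gripper_width: 0.421
gripper_force: 60.8
```

jog_arm --pt "0 0 0 0 0 0 0.2" --pt "0 0 0 0 0 0 0.2"

```text
time_s: 13.15
tcp_pos: [0.4772, -0.0598, 0.2979]
tcp_rot: [3.142, -0.001, 2.892]
force: [-0.0, 1.0, -4.2]
gripper_width: 0.429
gripper_force: 60.8
```

```bash
python3 - <<'E'
from plan import *
import pickle
s=ctrl.state();print(s["time_s"],s["tcp_pos"],np.degrees(s["tcp_rot"]),s["force"],s["ft_torque"],s["gripper_width"])
w=cam("wrist");t=cam("top");sd=cam("side");pickle.dump((w,t,sd),open("c3.pkl","wb"))
cw,cn=pickle.load(open("cr.pkl","rb"))
def crop(c,x,y,w_,h_,W,H,pts):
    im=cv2.resize(c["im"][y:y+h_,x:x+w_,::-1],(W,H),interpolation=cv2.INTER_CUBIC);im=np.clip(im*1.6,0,255).astype(np.uint8)
    for p in pts:
        q=(proj(c,p)[0]-[x,y])*W/w_;cv2.circle(im,tuple(int(k) for k in q),2,(0,0,255),1)
    return im
h=np.array([.6111,-.3514]);a=np.radians(165.7);u=np.array([np.cos(a),np.sin(a)])
pts=[cw,cn,np.r_[h,.21],np.r_[h+.262*u,.21]]
for n,c in(("w",w),("t",t),("s",sd)):print(n,np.round(proj(c,pts)).tolist())
o=np.zeros((600,800,3),np.uint8)
o[:300,:400]=crop(t,340,160,160,120,400,300,pts)
o[:300,400:]=crop(sd,220,110,120,90,400,300,pts)
o[300:,:400]=crop(w,0,0,560,420,400,300,pts)
cv2.imwrite("pics/c3.png",o)
E
```

```text
13.15 [ 0.47720381 -0.05979571  0.29793781] [ 1.79994728e+02 -5.03506279e-02  1.65707152e+02] [-0.03151181  1.02331341 -4.19411195] [-0.00705179 -0.00998294 -0.00686612] 0.4287281057287022
w [[52.0, 228.0], [76.0, 372.0], [-33.0, 462.0], [-126.0, 123.0]]
t [[418.0, 271.0], [430.0, 216.0], [472.0, 201.0], [450.0, 315.0]]
s [[338.0, 152.0], [304.0, 146.0], [298.0, 126.0], [366.0, 137.0]]
```

View pics/c3.png

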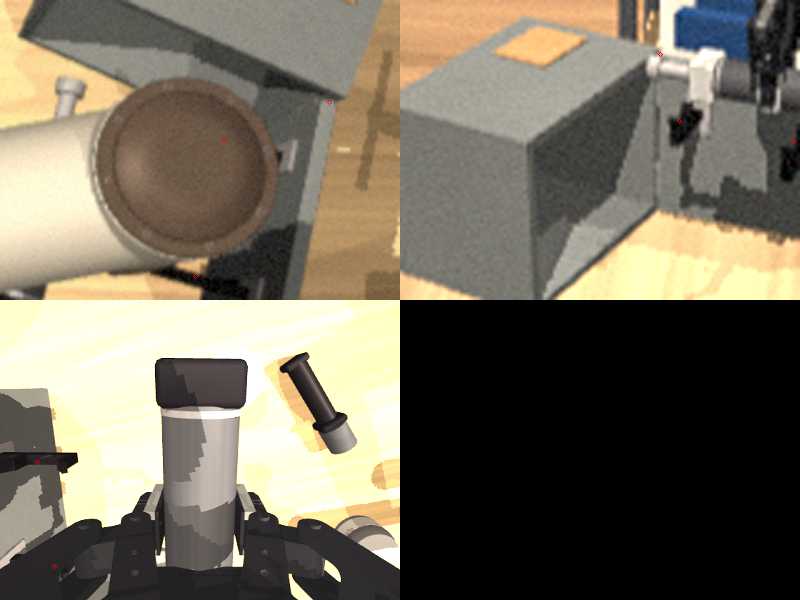

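In the wrist view the wide cradle shows at about (0–75, 462), right on its dot (37,462). The side view shows the narrow cradle fork at (685,122), near its dot. I'll move closer for a finer check.

jog_arm --pt "-0.2 -0.8 0 0 0 0 0.2" --pt "-0.2 -0.8 0 0 0 0 0.2" --pt "0 0 0 0 0 0 0.2" --pt "0 0 0 0 0 0 0.2" --pt "0 0 0 0 0 0 0.2"

```text
time_s: 13.8
tcp_pos: [0.4774, -0.1418, 0.2982]
tcp_rot: [3.141, -0.0, 2.893]
force: [0.1, 0.8, -3.6]
gripper_width: 0.422
gripper_force: 61.3
```

```bash
cat > look.py <<'E'
from plan import *
import pickle
def crop(c,x,y,w_,h_,W,H,pts):
    im=cv2.resize(c["im"][y:y+h_,x:x+w_,::-1],(W,H),interpolation=cv2.INTER_CUBIC);im=np.clip(im*1.6,0,255).astype(np.uint8)
    for p in pts:
        q=(proj(c,p)[0]-[x,y])*W/w_;cv2.circle(im,tuple(int(k) for k in q),2,(0,0,255),1)
    return im
h=np.array([.6111,-.3514]);a=np.radians(165.7);u=np.array([np.cos(a),np.sin(a)]);n=np.array([np.cos(a-np.pi/2),np.sin(a-np.pi/2)])
def D(al,of,z): return np.r_[h+al*u+(of+.0075)*n,z]
E
python3 - <<'E'
from look import *
s=ctrl.state();print(s["time_s"],s["tcp_pos"],np.degrees(s["tcp_rot"]))
w=cam("wrist");t=cam("top");sd=cam("side");pickle.dump((w,t,sd),open("c4.pkl","wb"))
pts=[D(.175,.062+k,.177) for k in(-.023,0,.023)]+[D(.048-.0,.062+k,.182) for k in(-.011,.011)]+[D(.048,.062,.158),D(.262,0,.21),D(.262,-.015,.21),D(0,0,.21)]
for nm,c in(("w",w),("t",t),("s",sd)):print(nm,np.round(proj(c,pts),1).tolist())
o=np.zeros((600,800,3),np.uint8)
o[:300,:400]=crop(w,0,150,280,210,400,300,pts)
o[:300,400:]=crop(sd,285,120,80,60,400,300,pts)
o[300:,:400]=crop(t,400,170,80,60,400,300,pts)
o[300:,400:]=crop(t,390,230,80,60,400,300,pts)
cv2.imwrite("pics/c4.png",o)
E
```

```text
13.8 [ 0.4774447  -0.14183212  0.29816377] [ 1.79987297e+02 -1.75427224e-02  1.65743773e+02]
w [[114.8, 214.0], [145.6, 214.1], [176.4, 214.1], [144.5, 364.7], [171.3, 364.7], [166.5, 347.0], [9.3, 87.9], [-15.8, 87.8], [72.5, 440.7]]
t [[430.6, 270.7], [420.7, 268.0], [410.9, 265.2], [437.3, 216.0], [428.1, 213.5], [428.6, 216.5], [446.3, 314.5], [453.2, 316.5], [468.4, 199.9]]
s [[338.6, 146.5], [336.8, 149.1], [335.1, 151.8], [304.8, 141.1], [302.8, 143.5], [303.7, 148.2], [365.4, 137.7], [366.3, 136.1], [297.6, 127.0]]
```

View pics/c4.png

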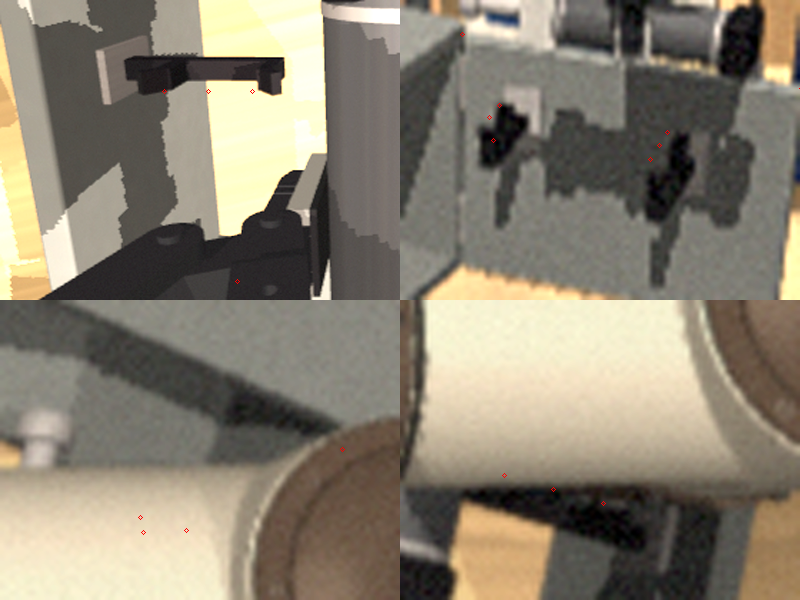

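The wrist view shows the wide cradle's tips about 5 px right of my dots. The door's top edge also runs about 2° off my model, which agrees with the cabinet fit. I'll measure the door edge in code and get an enlarged crop.

```bash
python3 - <<'E'
import look as K
from look import *
w,t,sd=pickle.load(open("c4.pkl","rb"))
# door top strip edges in wrist
E=[[],[]]
for r in(160,175,190,235,250,265,300,330):
    row=cv2.GaussianBlur(w["im"],(3,5),0)[r].astype(float).mean(1)[:80]; g=np.diff(row)
    E[0].append((r,int(np.argmax(g[:60])),int(np.argmin(g[:60])),row[10:62:4].astype(int).tolist()))
for e in E[0]:print(e)
a=np.radians(163.8);K.u=np.array([np.cos(a),np.sin(a)]);K.n=np.array([np.cos(a-np.pi/2),np.sin(a-np.pi/2)]);K.h=np.array([.6111,-.3514])-.004*K.n
pts=[D(al,.062+k,.177) for k in(-.023,.023) for al in(.175,.187)]+[D(.048-.0,.062+k,.182) for k in(-.011,.011)]+[D(.2,0,.21),D(.1,0,.21)]+[D(.181,.062,.146),D(.048,.062,.158)]
print(np.round(proj(w,pts),1).tolist())
o=np.zeros((600,800,3),np.uint8)
o[:300]=crop(w,0,170,200,75,800,300,pts)
o[300:,:400]=crop(sd,293,132,40,30,400,300,pts)
o[300:,400:]=crop(sd,325,138,40,30,400,300,pts)
cv2.imwrite("pics/c5.png",o)
E
```

```text
(160, 19, 22, [100, 100, 98, 128, 97, 98, 98, 100, 100, 98, 98, 98, 98])
(175, 35, 1, [100, 100, 100, 89, 52, 48, 48, 49, 49, 49, 49, 49, 49])
(190, 10, 4, [100, 101, 101, 101, 79, 49, 48, 48, 49, 49, 49, 50, 50])
(235, 9, 13, [124, 104, 101, 101, 101, 101, 77, 49, 49, 49, 49, 49, 49])
(250, 59, 15, [135, 134, 99, 100, 101, 101, 97, 61, 49, 49, 49, 49, 49])
(265, 12, 18, [142, 147, 134, 102, 102, 102, 102, 88, 51, 49, 49, 49, 49])
(300, 43, 25, [146, 145, 145, 146, 109, 102, 102, 102, 109, 132, 100, 100, 100])
(330, 32, 51, [186, 139, 137, 138, 147, 137, 150, 150, 151, 152, 150, 100, 101])
[[117.5, 216.0], [116.2, 200.3], [179.0, 218.0], [178.5, 202.4], [141.8, 366.6], [168.5, 367.4], [31.7, 190.0], [51.3, 327.8], [160.8, 200.0], [164.0, 349.2]]
```

View pics/c5.png

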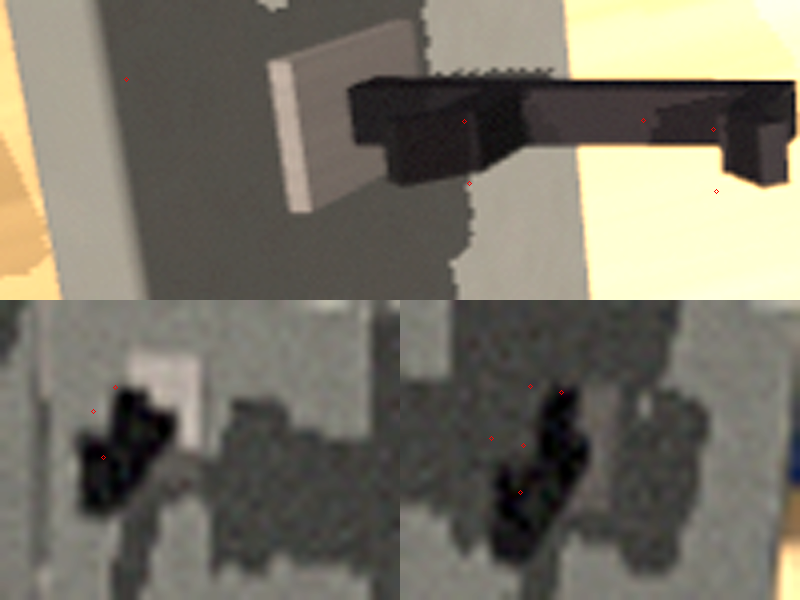

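In the enlarged wrist crop, the prong outer edges at 400 and 765 centre on col 145.6, exactly my first model's value. The apparent shift was only the flare. The measured door edge slope (0.185) also fits the first model (165.7°). I'll place the gun from that model.

```bash
python3 - <<'E'
from look import *
w,t,sd=pickle.load(open("c3.pkl","rb"))
p=np.array([.4772,-.0598,.2979]);g=np.radians(-14.3);gx=np.array([np.cos(g),np.sin(g),0]);gy=np.array([-gx[1],gx[0],0]);ax=p+[0,0,.0147]
print(np.round(proj(w,[ax-.075*gx+k*gy+[0,0,z] for k in(-.019,.019) for z in(-.019,.019)]),0).tolist())
print(np.round(proj(w,[ax-.056*gx+[0,0,.019]])))
tg=D(.1445,.062,0);print(tg)
plan(cur(),[((*tg[:2],.265),-194.3,6),((*tg[:2],.2),-194.3,6)],.2)
E
```

```text
[[231.0, 88.0], [214.0, 77.0], [331.0, 88.0], [349.0, 77.0]]
[[282. 146.]]
[ 0.48824366 -0.24836205  0.        ]
[[-0.12,-0.34,0.11,0,0,0,0.2],[-0.12,-0.33,0.11,0,0,0,0.2],[-0.13,-0.34,0.11,0,0,0,0.2],[-0.12,-0.33,0.11,0,0,0.001,0.2],[-0.12,-0.34,0.12,0,0,0,0.2],[-0.12,-0.34,0.11,0,0,0,0.2],[0,0,0.22,0,0,0,0.2],[0,0,0.21,0,0,0,0.2],[0,0,0.22,0,0,0,0.2],[0,0,0.21,0,0,0,0.2],[0,0,0.22,0,0,0,0.2],[0,0,0.22,0,0,0,0.2]]
```

jog_arm --pt "-0.12 -0.34 0.11 0 0 0 0.2" --pt "-0.12 -0.33 0.11 0 0 0 0.2" --pt "-0.13 -0.34 0.11 0 0 0 0.2" --pt "-0.12 -0.33 0.11 0 0 0 0.2" --pt "-0.12 -0.34 0.12 0 0 0 0.2" --pt "-0.12 -0.34 0.11 0 0 0 0.2" --pt "0 0 0.22 0 0 0 0.2" --pt "0 0 0.21 0 0 0 0.2" --pt "0 0 0.22 0 0 0 0.2" --pt "0 0 0.21 0 0 0 0.2" --pt "0 0 0 0 0 0 0.2" --pt "0 0 0 0 0 0 0.2"

```text
time_s: 15.15
tcp_pos: [0.4879, -0.2492, 0.2218]
tcp_rot: [-3.141, -0.0, 2.893]
force: [-0.8, 0.5, -3.0]
gripper_width: 0.421
gripper_force: 61.4
```

jog_arm --pt "0 0.02 0.25 0 0 0 0.2" --pt "0 0 0.25 0 0 0 0.2" --pt "0 0 0.2 0 0 0 0.2" --pt "0 0 0.15 0 0 0 0.2" --pt "0 0 0.1 0 0 0 0.2" --pt "0 0 0.1 0 0 0 0.2" --pt "0 0 0 0 0 0 0.2" --pt "0 0 0 0 0 0 0.2"

```text
time_s: 15.95
tcp_pos: [0.4882, -0.2487, 0.1695]
tcp_rot: [-3.141, 0.0, 2.892]
force: [1.1, 0.3, -3.3]
gripper_width: 0.425
gripper_force: 61.4
```

jog_arm --pt "0 0 0.08 0 0 0 0.2" --pt "0 0 0.08 0 0 0 0.2" --pt "0 0 0.06 0 0 0 0.2" --pt "0 0 0.06 0 0 0 0.2" --pt "0 0 0.04 0 0 0 0.2" --pt "0 0 0 0 0 0 0.2" --pt "0 0 0 0 0 0 0.2"

```text
time_s: 16.65
tcp_pos: [0.4881, -0.2486, 0.1533]
tcp_rot: [-3.142, 0.0, 2.892]
force: [0.1, 0.2, -2.9]
gripper_width: 0.425
gripper_force: 61.4
```

jog_arm --pt "0 0 0.02 0 0 0 0.2" --pt "0 0 0.02 0 0 0 0.2" --pt "0 0 0 0 0 0 0.2" --pt "0 0 0 0 0 0 0.2"

```text
time_s: 17.05
tcp_pos: [0.488, -0.2485, 0.1513]
tcp_rot: [-3.142, -0.0, 2.892]
force: [0.7, 0.2, -2.6]
gripper_width: 0.428
gripper_force: 61.4
```

jog_arm --pt "0 0 0.02 0 0 0 0.2" --pt "0 0 0.02 0 0 0 0.2" --pt "0 0 0 0 0 0 0.2" --pt "0 0 0 0 0 0 0.2"

```text
time_s: 17.45
tcp_pos: [0.4882, -0.2486, 0.1502]
tcp_rot: [-3.141, 0.001, 2.892]
force: [-2.6, 2.0, 4.0]
gripper_width: 0.419
gripper_force: 62.0
```

Contact came at the expected height (axis about 0.165). Releasing.

jog_arm --pt "0 0 0 0 0 0 0.44" --pt "0 0 0 0 0 0 0.46" --pt "0 0 0 0 0 0 0.5" --pt "0 0 0 0 0 0 0.56" --pt "0 0 0 0 0 0 0.62" --pt "0 0 0 0 0 0 0.66" --pt "0 0 0 0 0 0 0.66" --pt "0 0 0 0 0 0 0.66" --grip_force 20

```text
time_s: 18.25
tcp_pos: [0.4881, -0.2484, 0.1492]
tcp_rot: [3.141, -0.0, 2.892]
force: [0.3, 0.9, -0.4]
gripper_width: 0.658
gripper_force: 0.0
```

jog_arm --pt "0 0 -0.1 0 0 0 0.66" --pt "0 0 -0.3 0 0 0 0.66" --pt "0 0 -0.6 0 0 0 0.66" --pt "0 0 -0.8 0 0 0 0.66" --pt "0 0 -0.8 0 0 0 0.66" --pt "0 0 -0.4 0 0 0 0.66" --pt "0 0.8 0 0 0 0 0.66" --pt "0 0.8 0 0 0 0 0.66" --pt "0 0.8 0 0 0 0 0.66" --pt "0 0.8 0 0 0 0 0.66" --pt "0 0 0 0 0 0 0.66" --pt "0 0 0 0 0 0 0.66"

```text
time_s: 19.45
tcp_pos: [0.5277, -0.0929, 0.2997]
tcp_rot: [-3.141, 0.0, 2.894]
force: [-0.5, 0.5, 0.0]
gripper_width: 0.664
gripper_force: 0.0
```

```bash
python3 - <<'E'
from look import *
s=ctrl.state();print(s["time_s"],s["tcp_pos"],s["force"])
w=cam("wrist");t=cam("top");sd=cam("side");pickle.dump((w,t,sd),open("c6.pkl","wb"))
pts=[D(.181,.062,.165),D(.048,.062,.165),D(.02,.062,.165),D(.22,.062,.165),D(.262,0,.21),D(0,0,.21)]
for nm,c in(("w",w),("t",t),("s",sd)):print(nm,np.round(proj(c,pts),1).tolist())
o=np.zeros((600,800,3),np.uint8)
o[:300,:400]=crop(w,0,0,560,420,400,300,pts)
o[:300,400:]=crop(sd,285,120,80,60,400,300,pts)
o[300:,:400]=crop(t,385,180,120,90,400,300,pts)
o[300:,400:]=cv2.resize(sd["im"][120:,180:580,::-1],(400,300))
cv2.imwrite("pics/c6.png",o)
E
```

```text
19.45 [ 0.52765807 -0.09287082  0.29972403] [-0.51556786  0.4681033   0.03016027]
w [[67.3, 154.4], [90.6, 312.8], [94.8, 341.8], [59.4, 100.2], [-104.2, 20.8], [-11.8, 399.7]]
t [[418.3, 270.7], [429.8, 216.0], [432.1, 204.9], [414.8, 287.4], [446.3, 314.5], [468.4, 199.9]]
s [[338.2, 152.4], [303.7, 146.4], [296.7, 145.2], [348.7, 154.2], [365.4, 137.7], [297.6, 127.0]]
```

View pics/c6.png

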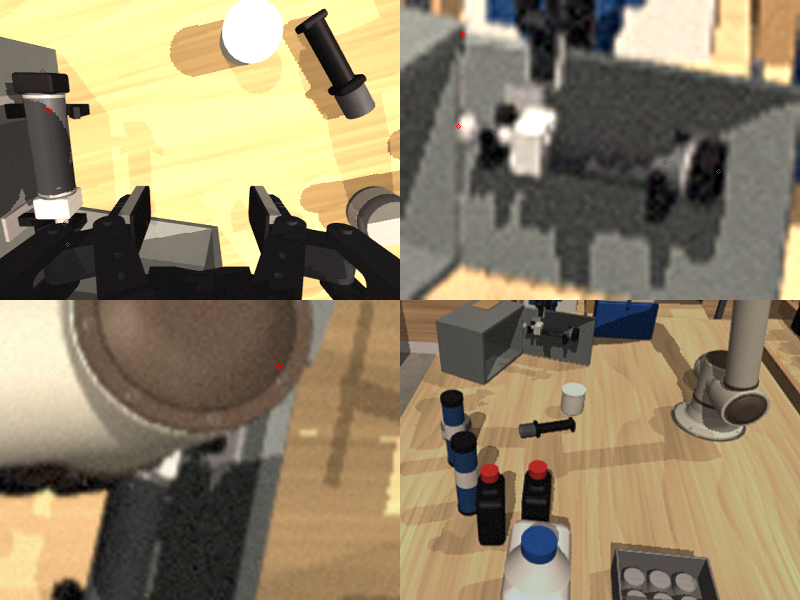

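The final views show the gun in both cradles: the barrel passes through the wide fork at (48,110) and the nozzle through the narrow one at (495,130). It lies level on its predicted axis, with the gripper clear and the other objects unmoved. Handing in.

```bash
python3 -c "
from workcell import ctrl
print(ctrl.finish_job())"
```

```text
the job is handed in; nothing more can be done
None
```

The cabinet door is open to about 97°, the grease gun is lying level in both cradles and released, and the job was handed in at about 19.6 s of the 58 s allowed; no verdict came back.

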